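Turn two strap hinges over from their rack into the cover

ROBOT

A 6-joint arm with a two-finger parallel gripper is mounted at the origin on the work surface; the furniture and walls round the work are solid. World frame = base frame: x ahead of the robot, y to its left, z up, the work surface at z = 0. Lengths are in m, angles in rad, forces in N, time in s.
With the tool pointing down it reaches from about 0.35 to 0.975 m from the base axis. Payload 4.9 kg.
Tool frame: the origin (TCP) lies midway between the tips of the shut fingers; the grasp point (between the pads) lies 19 mm behind it; z points along the fingers, y is the line along which they close (so a half turn about z gives the same grasp; the last joint's range is limited). The gripper opens to 85 mm and grips with 20 to 120 N. Pads are 22 mm wide; open, the fingers measure 114 mm over their backs; the gripper's body (76 mm by 85 mm) begins 54 mm behind the grasp point. The pads swing forward as they close: fully open they stand 13 mm farther back than shut.
Start: joints at [-1.389, 0.053, 1.613, -0, 1.476, -0.119], TCP at [0.185, -0.597, 0.231] pointing down, gripper open.
Joint ranges: [-3.01, 3.01], [-1.01, 2.22], [0.06, 2.58], [-1.02, 4.17], [0.09, 2.62], [-3.14, 3.14]. Speed limits (rad/s): [2.57, 2.57, 3.14, 3.14, 3.14, 3.14].

INTERFACE

Orientations are given as a unit quaternion [w, x, y, z].
In Python, from plant import * gives the robot as it stands.
- The arm moves only by the tool jog_arm, never from a script. Its argument "targets" is a list of rows, each a list of 3 entries, a list of its own where there are three numbers: the shift along the tool's x, y, z in units of 25 mm (1.0 is 25 mm), then the turn, a rotation vector about the tool's x, y, z in units of 8 degrees (1.0 is 8 degrees), then the opening in per cent of the stroke, from 0 (shut) to 100 (fully open). A call has 1 to 8 rows; each row is the pose to reach, as a shift and turn from the pose commanded when the call began, along the tool's axes at that moment; what a row does not reach only later rows make up. A row lasts 1/8 s, in which the tool goes at most 62.5 mm and 10.7 degrees, less where a joint would pass 70% of its speed; a pose out of reach is approached as far as the arm can. A call with a gripper value outside its range is refused whole. The fingers move at their own pace and stop on an object; the grip force is fixed at half the most. Time passes only in rows, so rows that repeat a pose let the fingers close. It gives the time, the measured TCP pose, the force, the opening and the grip force at its end, in the units of the state.
- state(): the state, without advancing time (a new reading comes with each control period).
- grab_frame(name): name is "scene" or "top" or "wrist"; returns (picture, depth): 384x512x3 uint8, red, green, blue; 384x512 float32, m along the optical axis (not along the pixel's ray), 0 where there is no reading.
- camera_params(name): a dict with "fovy" (degrees; the focal length in pixels is half the picture's height over the tangent of half this angle, whatever the lens; pixels are square), "cx", "cy" (the principal point, pixels), "dist" ([k1, k2, p1, p2, k3] as OpenCV has them; the pictures are not rectified), "rvec" (rotation vector, rad) and "tvec" (3), from world to camera coordinates, as OpenCV has them; the wrist camera has in their place "hand_eye" (4x4, takes a point from camera to tool coordinates, whose origin is the TCP and whose axes are the flange's). Camera axes: x right, y down, z forward; pixel columns grow to the right and rows downward; lengths in m; the calibration is good to about 2 mm. A picture is of the moment at which its call begins: read the wrist's pose just before it. camera_params takes no time and is no camera call.
- job_done(): hands the job in; it is judged then, once.
The state is a dict: "time": time; "joint_pos": joint angles; "joint_vel": joint speeds; "joint_efforts": joint torques, N m; "tool_pos": TCP position; "tool_rot": TCP orientation; "contact_force": force on the tool from outside, world axes, zero at the start; "ft_torque": the same for the moment, N m; "gripper_width": opening from 0.0 (shut) to 1.0 (fully open); "grasp_force": force on a finger pad.
Only numpy, scipy, OpenCV 4.12 (cv2) and the standard library are available. Lean on these libraries where they do the work, as an engineer would, in place of code of your own. Each camera call takes 0.05 s, during which the arm holds its last target. There are 200 camera calls.

TASK

The two strap hinges in the rack on the easel are finished on their upper faces and must be turned over. Hold the loose aluminium cover shut against the rack, turn both upside down together and lay them flat, cover downmost, in the green-walled tray; then lift the rack off by its handle bar, so that both hinges stay in the cover with their backs up, and set the rack down, still upside down, on the middle of the small round cork mat. Do not spill a hinge onto the bench and leave the other things where they are.

Things in the scene. Friction and masses are not known exactly. Their poses are not given: they have to be found in the camera images.
- easel: Fixed plywood easel, base 130x190x12 mm; origin mid-underside on the bench, z up, x to the robot's left. Its two cheeks (60 to 86 mm either side of the middle along y) hold the rack on a plane sloping down at 45 degrees towards +x: high long edge on the right, about 105 mm up. Between the cheeks it is open, so a finger can go under the high edge. 8 mm stops at the low edge.
- rack_centre (a point): Wooden rack, open box 84 (x) x 168 (y) x 20 mm (z), 0.18 kg, two lanes along y, a hinge loose in each. Point at the box's middle, z out of the open side, x across the lanes (at the start down the slope). Floor's outer face at z -10, rims at z +10 mm. Floor to outer face of the closed cover: 24 mm; pinch both across this at the middle of the high long edge (at -x).
- rack_bar (a point): Centre of the dark handle bar under the rack's floor: 16 (x) x 80 (y) x 28 mm (z), axes as the rack's, 24 mm from the rack's centre towards -z. It leaves 34 mm of bare floor to the rack's long edges. With the rack upside down it is on top and is gripped across its 16 mm.
- cover_centre (a point): Loose aluminium cover, a lid over the rack's open side: plate 96 (x) x 180 (y) x 4 mm with a 3 mm thick rim 9 mm deep towards -z, which goes round the rack with 3 mm play each way; 0.12 kg, not fastened. Point at the plate's middle, axes as the rack's (z away from the rack); closed, 12 mm from the rack's centre. Upside down it is the dish for the hinges.
- hinge_a_centre (a point): Zinc strap hinge in the rack's lane nearer the high edge: leaf 150 (y) x 24 mm (x), 2 mm thick, with a knuckle 28 mm wide and 11 mm thick at its +y end; 0.07 kg. Point at its middle, 5.5 mm over the leaf's underside; z out of the rack at the start, must point down at the end.
- hinge_b_centre (a point): The second hinge, the same, in the other lane.
- tray: Fixed plywood tray; origin mid-underside on the bench, z up, x to the robot's left. Floor 45 mm above the bench, x -51 to 54, y -98 to 98 mm (the cover's long side goes along y). Green walls 12 mm above the floor at +x and both sides; the right side (-x) is open, with a notch for the finger under the cover: 80 mm wide (y -40 to 40), from the edge to x +2 mm, down to the bench.
- cork_mat: Fixed round cork mat, 100 mm across, 4 mm thick, flat on the bench; origin at the centre of its underside. The bench vice (140 mm high) stands close by on its right towards the robot, the tray or easel on its left: the rack fits between them with its long side about 60 degrees to the left of straight ahead.
- rack: The same rack: origin at the middle of the outer face of its floor, axes as rack_centre.
- oil_can: Bystander, to be left alone: red oil can with a tall spout, 64 mm diameter, 140 mm high; origin at the centre of its underside.
- spring_clamp: Bystander, to be left alone: orange spring clamp lying flat, 100x55x16 mm; origin at the centre of its underside.

How it is judged:
On the way, in this order (a step that is already met when the one before it is completed fails the run):
1. the rack is turned open side down (its open side at least 30 degrees below level) with the cover still closed on it and both hinges inside (angle between rack_centre's own z axis and vertical above 2.09 rad and x of cover_centre in the frame of rack_centre between -0.008 and 0.008 m and y of cover_centre in the frame of rack_centre between -0.008 and 0.008 m and z of cover_centre in the frame of rack_centre between 0.008 and 0.018 m and distance between each of hinge_a_centre, hinge_b_centre and rack_centre below 0.05 m), for 0.1 s.
2. cover and rack lie together flat and upside down in the tray, the cover on the tray's floor, both hinges between them (x of cover_centre in the frame of tray between -0.025 and 0.011 m and y of cover_centre in the frame of tray between -0.012 and 0.012 m and z of cover_centre in the frame of tray between 0.043 and 0.052 m and angle between cover_centre's own z axis and vertical above 3.05 rad and angle between rack_centre's own z axis and vertical above 3.04 rad and x of cover_centre in the frame of rack_centre between -0.008 and 0.008 m and y of cover_centre in the frame of rack_centre between -0.008 and 0.008 m and z of cover_centre in the frame of rack_centre between 0.008 and 0.018 m and distance between each of hinge_a_centre, hinge_b_centre and rack_centre below 0.05 m), for 0.2 s.
At the end, for the whole second after the job is handed in: Cover upside down, flat on the tray floor between its walls (centre within 12 mm across, -25 to +11 mm along the tray's x); both hinges lie in it turned over, within 14 degrees of flat; rack upside down, flat and at rest on the cork mat, centres within 20 mm (x of cover_centre in the frame of tray between -0.025 and 0.011 m and y of cover_centre in the frame of tray between -0.012 and 0.012 m and z of cover_centre in the frame of tray between 0.043 and 0.052 m and angle between cover_centre's own z axis and vertical above 3.05 rad and x of hinge_a_centre in the frame of cover_centre between -0.045 and 0.045 m and y of hinge_a_centre in the frame of cover_centre between -0.03 and 0.03 m and z of hinge_a_centre in the frame of cover_centre between -0.025 and 0 m and angle between each of hinge_a_centre, hinge_b_centre's own z axis and vertical above 2.9 rad and x of hinge_b_centre in the frame of cover_centre between -0.045 and 0.045 m and y of hinge_b_centre in the frame of cover_centre between -0.03 and 0.03 m and z of hinge_b_centre in the frame of cover_centre between -0.025 and 0 m and horizontal distance between rack_centre and cork_mat below 0.02 m and height (world z) of rack_centre below 0.022 m and angle between rack_centre's own z axis and vertical above 3.04 rad and linear speed of rack below 0.02 m/s); the robot touches nothing.
It fails at once if a hinge falls to the bench (height (world z) of any of hinge_a_centre, hinge_b_centre below 0.03 m).
It fails at once if a bystander is pushed more than 30 mm (distance of any of oil_can, spring_clamp from where it was at the start of the episode above 0.03 m).
It also fails if it takes over 72 s, if anything falls off the work surface, if the arm or the gripper's body presses on something with over 40 N, if the wrist force passes 120 N, or if a joint passes its speed limit or range.

## Working session

There is one attempt and no reset: what is moved stays moved. The work goes in short steps, Python scripts to look and compute and a tool call to move; the robot and the scene stay as the last step left them, time stands still between calls to the robot, and variables do not carry over. Pictures are saved under pics/ and viewed, at most 13 in all, crops included, and the job is handed in when it is done.

Besides the shell and the picture viewer there is one more tool, called after "Call:" by a JSON object that holds its "name" and its "arguments", one argument or row to a line. jog_arm: Moves the arm, as the interface text tells. Its arguments: {"type":"object","properties":{"targets":{"type":"array"}},"required":["targets"]}

```bash
ls; mkdir -p pics
cat > h.py <<'E'
from plant import *
import numpy as np, cv2
from scipy.spatial.transform import Rotation as R
def cloud(name):
    s=state(); im,d=grab_frame(name); p=camera_params(name)
    h,w=d.shape; f=h/2/np.tan(np.radians(p['fovy'])/2)
    K=np.array([[f,0,p['cx']],[0,f,p['cy']],[0,0,1.]])
    u,v=np.meshgrid(np.arange(w),np.arange(h))
    n=cv2.undistortPoints(np.stack([u,v],-1).reshape(-1,1,2).astype(np.float64),K,np.array(p['dist'],float)).reshape(h,w,2)
    P=np.dstack([n[...,0]*d,n[...,1]*d,d]).astype(float)
    if 'hand_eye' in p:
        H=np.array(p['hand_eye']); P=P@H[:3,:3].T+H[:3,3]
        q=s['tool_rot']; P=P@R.from_quat([q[1],q[2],q[3],q[0]]).as_matrix().T+np.array(s['tool_pos'])
    else:
        Rm=cv2.Rodrigues(np.array(p['rvec'],float))[0]; P=(P-np.array(p['tvec']).ravel())@Rm
    P[d==0]=np.nan
    return im,P
def Rt(s=None):
    s=s or state(); q=s['tool_rot']; return R.from_quat([q[1],q[2],q[3],q[0]])
E
python3 - <<'E'
from h import *
for n in ['scene','top']:
    im,P=cloud(n); cv2.imwrite(f'pics/{n}0.png',im[...,::-1]); np.save(f'pics/{n}0.npy',P)
print(state()['tool_pos'],state()['tool_rot'],state()['time'])
E
```

```text
pics
[ 0.18507725 -0.59637037  0.23019088] [-9.23743748e-04  9.88708850e-01  1.49846438e-01 -4.09345266e-05] 0.1
```

View pics/scene0.png

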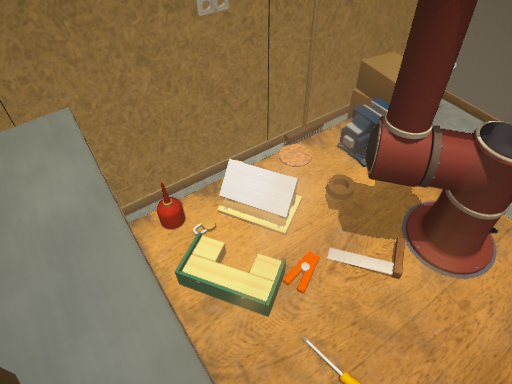

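View pics/top0.png

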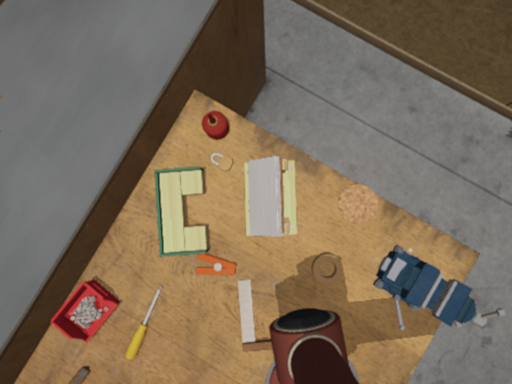

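Scene/top: the white cover lies on the easel (top px ~(265,197)), green tray left (180,212), cork mat right (357,202), vice (425,285), oil can (215,125), clamp (216,266).

```bash
cat > m.py <<'E'
from h import *
def rect(Q):
    c,(a,b),t=cv2.minAreaRect(Q.astype(np.float32)); return np.round(c,4),np.round((a,b),4),round(t,2)
for n in ['top','scene']:
    P=np.load(f'pics/{n}0.npy'); im=cv2.imread(f'pics/{n}0.png').astype(int)
    b,g,r=im[...,0],im[...,1],im[...,2]; x,y,z=P[...,0],P[...,1],P[...,2]
    print(n)
    white=(abs(r-b)<25)&(r>120)&(z>.03)&(z<.2)
    box=np.zeros_like(white); 
    if n=='top': box[145:250,235:290]=1
    else: box[155:215,215:305]=1
    Q=P[white&box]; 
    for _ in range(4):
        c=Q.mean(0); nn=np.linalg.svd(Q-c,full_matrices=False)[2][2]; nn*=np.sign(nn[2]); Q=Q[abs((Q-c)@nn)<.003]
    # slope frame: x_r horiz-edge
    up=np.array([0,0,1.]); ey=np.cross(nn,[0,0,-1.]); ey=np.cross(up,nn); ey/=np.linalg.norm(ey); ex=np.cross(ey,nn)
    A=np.c_[(Q-c)@ex,(Q-c)@ey]; cc,sz,t=rect(A); C=c+cc[0]*ex+cc[1]*ey
    print('cover n',nn,'ex',ex,'ey',ey,'top centre',C,sz,t,len(Q), np.degrees(np.arccos(nn[2])))
    green=(g>r+15)&(g>b)&(z>.02)&(z<.08)
    tr=np.zeros_like(green)
    if n=='top': tr[160:262,148:212]=1
    else: tr[230:318,170:290]=1
    G=P[green&(tr>0)]; print('tray walls',rect(G[:,:2]),np.percentile(G[:,2],[5,50,95]))
    Fl=P[(r>g)&(g>b+15)&(tr>0)&(z>.038)&(z<.052)]; print('floor',rect(Fl[:,:2]),np.median(Fl[:,2]),len(Fl))
    m=np.zeros_like(green)
    if n=='top': m[180:228,335:382]=1
    else: m[138:170,275:318]=1
    hsv=cv2.cvtColor(im.astype(np.uint8),cv2.COLOR_BGR2HSV)
    if n=='top': print('mat px', P[202,357], P[184,357],P[202,338],P[221,357],P[202,377])
    else: print('mat px',P[154,295],P[154,279],P[154,312],P[143,295],P[166,295])
    o=(z>.02)&(z<.16)&(b>r+15)
    O=P[o]; print('vice',rect(O[:,:2]),len(O), O[:,0].min(),O[:,0].max(),O[:,1].min(),O[:,1].max())
E
python3 m.py
```

```text
top
cover n [-0.02581078  0.70373816  0.70999042] ex [-0.02602259  0.70951337 -0.70421133] ey [-0.99932809 -0.03665203  0.        ] top centre [0.47047055 0.12541453 0.09130816] [0.1785 0.098 ] 89.15 2144 44.76586390642285
tray walls (array([0.4348, 0.3259]), array([0.209 , 0.1117]), 4.9) [0.0531587  0.0575315  0.06025437]
floor (array([0.4346, 0.3223]), array([0.2085, 0.1062]), 5.03) 0.04581174922396254 2322
mat px [ 0.46158978 -0.11377015  0.00626755] [ 0.5074212  -0.11438316  0.00472645] [ 0.46116735 -0.06645017  0.00454075] [ 0.41361339 -0.11362636  0.00564592] [ 0.4621236  -0.16402619  0.00489115]
vice (array([0.3743, 0.0191]), array([0.7796, 0.2238]), 78.89) 3121 0.20096666270667818 0.5397200153990784 -0.34845751677153286 0.38572816008886396
scene
cover n [-0.02887261  0.70620812  0.70741534] ex [-0.02889782  0.70682486 -0.70679809] ey [-0.9991653  -0.04084987  0.        ] top centre [0.46907331 0.12688651 0.08931421] [0.1789 0.0947] 89.82 1932 44.97499260734271
tray walls (array([0.4324, 0.3284]), array([0.2102, 0.1133]), 4.99) [0.02508963 0.05577959 0.05828412]
floor (array([0.4318, 0.3281]), array([0.2101, 0.1134]), 4.72) 0.04495407082286337 3003
mat px [ 0.45697194 -0.11368868  0.0047518 ] [ 0.50063794 -0.09304749  0.00489104] [ 0.41257919 -0.14356554 -0.00257754] [ 0.78065496 -1.07674322 -0.80398028] [ 0.43854937 -0.06747399  0.00232539]
vice (array([ 0.2738, -0.238 ]), array([0.1438, 0.0523]), 79.51) 223 0.24191639059840775 0.30033071183831306 -0.3114049130482667 -0.16562013524653743
```

Run:
```python
from h import *
im=cv2.imread('pics/top0.png'); cv2.imwrite('pics/topc.png',cv2.resize(im[90:350,130:512],None,fx=2,fy=2,interpolation=cv2.INTER_CUBIC))
```

```text
(no output)
```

View pics/topc.png

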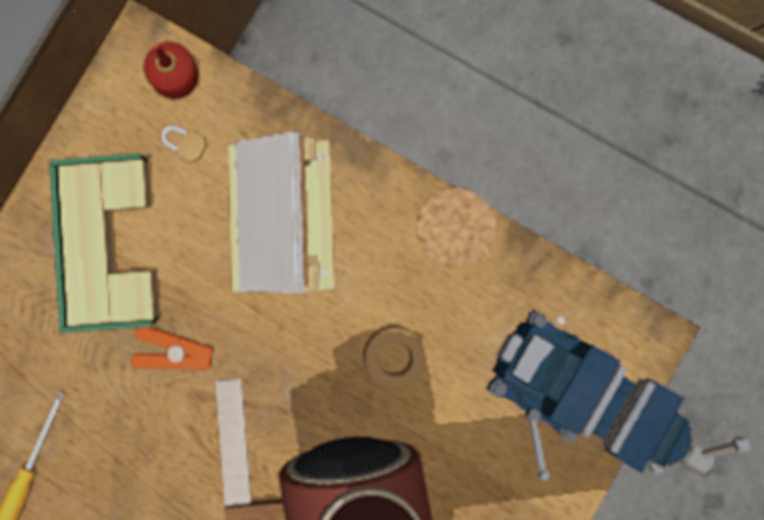

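The crop shows the cover over the rack, its high edge to the right (crop ~(300,210)), with the mat at (455,225), vice jaw at (520,350) and tray at (100,240). Next I work out the waypoints and joint ranges.

```bash
cat >> h.py <<'E'
nn=np.array([-.0273,.705,.7087]);nn/=np.linalg.norm(nn)
ey=np.array([-.99925,-.0387,0]);ey-=nn*(ey@nn);ey/=np.linalg.norm(ey);ex=np.cross(ey,nn)
C0=np.array([.4698,.1262,.0903])-.014*nn   # rack centre
def axes(z,y):
    z=np.array(z)/np.linalg.norm(z); y=np.array(y)-z*(np.array(y)@z); y/=np.linalg.norm(y)
    return R.from_matrix(np.c_[np.cross(y,z),y,z])
def go(pos,rot,s=None):
    s=s or state(); r=Rt(s)
    sh=r.inv().apply(np.array(pos)-s['tool_pos'])/.025
    rv=np.degrees((r.inv()*rot).as_rotvec())/8
    print('shift',np.round(sh,2),'turn',np.round(rv,2),'rows>=',round(max(np.linalg.norm(sh)/2.5,np.linalg.norm(rv)*8/10.7),1))
RZ=lambda a:R.from_euler('z',a); RY=lambda a:R.from_euler('y',a)
q0=[-1.389,.053,1.613,0,1.476,-.119]
def ori(q): return RZ(q[0])*RY(q[1]+q[2])*RZ(q[3])*RY(q[4])*RZ(q[5])
E0=ori(q0).inv()*R.from_quat([.988708850,.149846438,-4.1e-5,-9.2e-4])
def wrist(rot,j1,a):
    M=((RZ(j1)*RY(a)).inv()*rot*E0.inv()).as_matrix()
    return np.round([np.arctan2(M[1,2],M[0,2]),np.arccos(M[2,2]),np.arctan2(M[2,1],-M[2,0])],2)
E
python3 - <<'E'
from h import *
print('E0',np.round(E0.as_matrix(),3).tolist())
tx=np.array([-.0436*2,.996,0]) # tray +x dir ~ world +y, 5deg
for j1,a in [(-.3,1.9),(-.3,1.6),(0,1.9),(.1,1.7)]:
  for s in (1,-1):
    print(j1,a,s,'grasp',wrist(axes(ex,s*nn),j1,a),'rolled',wrist(axes([-.087,.9,-.42],[0,-.4*s,-s]),j1,a))
P=np.load('pics/top0.npy');x,y,z=P[...,0],P[...,1],P[...,2]
im=cv2.imread('pics/top0.png').astype(int)
v=(z>.02)&(z<.2)&(y<0)&(x>.2)&(im[...,0]>im[...,2]+8); V=P[v]
d=np.array([np.cos(np.radians(60)),np.sin(np.radians(60))]);w=np.array([-d[1],d[0]])
m=np.array([.459,-.1145]); L=(V[:,:2]-m)@d; W=(V[:,:2]-m)@w
print('vice in rack-on-mat frame: along',np.percentile(L,[0,1,99]),'across',np.percentile(W,[0,1,50,99]))
k=abs(L)<.1; print('nearest across',np.abs(W[k]).min() if k.any() else None, V[k][np.abs(W[k]).argmin()] if k.any() else '', V[:,:2][np.linalg.norm(V[:,:2]-m,axis=1).argmin()])
for px in [(250,10),(200,10),(120,200),(235,60),(150,100)]: print(px,np.round(P[px[1],px[0]],3))
gx=im; og=(im[...,2]>200)&(im[...,1]<120)&(im[...,0]<60); print('clamp',P[og].min(0),P[og].max(0))
ymat=(im[...,2]>im[...,0]+0)
E
```

```text
E0 [[0.0, -1.0, 0.001], [1.0, 0.0, 0.0], [-0.0, 0.001, 1.0]]
-0.3 1.9 1 grasp [ 0.73  1.57 -2.04] rolled [1.02 1.77 1.13]
-0.3 1.9 -1 grasp [0.73 1.57 1.1 ] rolled [ 1.02  1.77 -2.01]
-0.3 1.6 1 grasp [ 0.76  1.79 -1.83] rolled [1.09 1.92 1.4 ]
-0.3 1.6 -1 grasp [0.75 1.79 1.31] rolled [ 1.1   1.92 -1.74]
0 1.9 1 grasp [ 0.81  1.37 -1.83] rolled [1.13 1.52 1.27]
0 1.9 -1 grasp [0.81 1.37 1.31] rolled [ 1.13  1.52 -1.87]
0.1 1.7 1 grasp [ 0.8   1.44 -1.62] rolled [1.14 1.51 1.49]
0.1 1.7 -1 grasp [0.79 1.44 1.52] rolled [ 1.14  1.51 -1.65]
vice in rack-on-mat frame: along [-0.32458262 -0.31401421 -0.11151055] across [0.04884971 0.05553793 0.10089878 0.14565174]
nearest across None  [ 0.34648742 -0.17633277]
(250, 10) [nan nan nan]
(200, 10) [0.876 0.264 0.157]
(120, 200) [0.461 0.485 0.027]
(235, 60) [ 0.913  0.221 -0.188]
(150, 100) [0.675 0.369 0.162]Traceback (most recent call last):
  File "<stdin>", line 15, in <module>
    return umr_minimum(a, axis, None, out, keepdims, initial, where)
ValueError: zero-size array to reduction operation minimum which has no identity
```

Run:
```python
from h import *
rot=axes(ex,-nn)
go([.40,-.25,.36],Rt())
go(C0-.022*ex+.002*nn-.12*ex+np.array([0,0,.12]),rot)
go(C0-.022*ex+.002*nn-.12*ex,rot)
print(C0)
```

```text
shift [ 12.32 -10.69  -5.17] turn [0. 0. 0.] rows>= 6.8
shift [ 18.31 -20.02  -2.83] turn [5.59 0.74 1.78] rows>= 10.9
shift [ 18.31 -20.01   1.97] turn [5.59 0.74 1.78] rows>= 10.9
[0.4701822  0.11633013 0.08037833]
```

Call:
{"name": "jog_arm", "arguments": {
  "targets": [
    [[2,-1.5,-3],[0,0,0],70],
    [[4,-3.5,-5],[0,0,0],70],
    [[6,-5.5,-5.2],[0.5,0.1,0.2],70],
    [[8,-7.5,-5.2],[1.5,0.2,0.5],70],
    [[10,-9.5,-5.2],[2.5,0.3,0.8],70],
    [[12,-11.5,-5.2],[3.5,0.45,1.1],70],
    [[13.5,-13.5,-5],[4.5,0.6,1.4],70],
    [[15,-15.5,-5],[5.59,0.74,1.78],70]
  ]
}}

```text
time: 1.1
tool_pos: [0.3982, -0.1899, 0.3569]
tool_rot: [-0.385, 0.923, 0.017, -0.007]
contact_force: [-0.2, -1.3, -0.8]
gripper_width: 0.7
grasp_force: 0.0
```

Run:
```python
from h import *
rot=axes(ex,-nn); s=state(); print(s['joint_pos'],s['tool_pos'])
go(C0-.022*ex+.002*nn-.09*ex,rot)
```

```text
[-0.89582911 -0.12058988  1.71087791  0.53356125  2.16156133  0.79922815] [ 0.39822627 -0.1898706   0.35694334]
shift [ 3.34 -0.78 11.92] turn [-0.01 -0.   -0.01] rows>= 5.0
```

Call:
{"name": "jog_arm", "arguments": {
  "targets": [
    [[0,0,0],[0,0,0],70]
  ]
}}

```text
time: 1.23
tool_pos: [0.3974, -0.1894, 0.3545]
tool_rot: [-0.384, 0.923, 0.019, -0.009]
contact_force: [-0.3, -0.8, -1.0]
gripper_width: 0.701
grasp_force: 0.0
```

Run:
```python
from h import *
rot=axes(ex,-nn); s=state(); print(s['joint_pos'],s['tool_pos'])
go(C0-.022*ex+.002*nn-.09*ex,rot)
```

```text
[-0.89478218 -0.11988862  1.71415842  0.52910465  2.16046654  0.79408018] [ 0.39737058 -0.18942725  0.35451935]
shift [ 3.43 -0.83 11.83] turn [-0.01  0.03  0.  ] rows>= 4.9
```

Call:
{"name": "jog_arm", "arguments": {
  "targets": [
    [[1,-0.8,2],[0,0,0],70],
    [[2,-0.8,4.4],[0,0,0],70],
    [[3.4,-0.8,6.5],[0,0,0],70],
    [[3.4,-0.8,8.8],[0,0,0],70],
    [[3.4,-0.8,10.5],[0,0,0],70],
    [[3.4,-0.8,11.8],[0,0,0],70],
    [[3.4,-0.8,11.8],[0,0,0],70],
    [[3.4,-0.8,11.8],[0,0,0],70]
  ]
}}

```text
time: 2.22
tool_pos: [0.4747, 0.033, 0.1634]
tool_rot: [-0.382, 0.924, 0.018, -0.006]
contact_force: [-0.6, -1.0, -0.5]
gripper_width: 0.699
grasp_force: 0.0
```

Run:
```python
from h import *
rot=axes(ex,-nn); s=state(); print(s['joint_pos'],s['tool_pos'])
im,P=cloud('wrist'); np.save('pics/w1.npy',P); cv2.imwrite('pics/w1.png',im[...,::-1])
# in rack frame
Q=(P-C0)@np.c_[ex,ey,nn]
white=(abs(im[...,0].astype(int)-im[...,2])<25)&(im[...,0]>110)&(abs(Q[...,2]-.012)<.012)&(abs(Q[...,1])<.12)&(abs(Q[...,0])<.07)
q=Q[white]; print(len(q),np.percentile(q,[1,50,99],axis=0).round(4))
if len(q)>50: A=np.c_[q[:,:2],np.ones(len(q))]; print(np.linalg.lstsq(A,q[:,2],rcond=None)[0])
go(C0-.012*ex+.002*nn,rot)
```

```text
[-0.47480343 -0.08271556  2.00818285  0.66583866  1.64831917  0.95927927] [0.47465964 0.03298553 0.1634091 ]
4631 [[-0.0486 -0.0877  0.002 ]
 [-0.0471 -0.0145  0.0078]
 [-0.0456  0.0865  0.0137]]
[0.11881146 0.00141462 0.01337798]
shift [-0.07 -0.1   4.25] turn [ 0.03 -0.02  0.01] rows>= 1.7
```

View pics/w1.png

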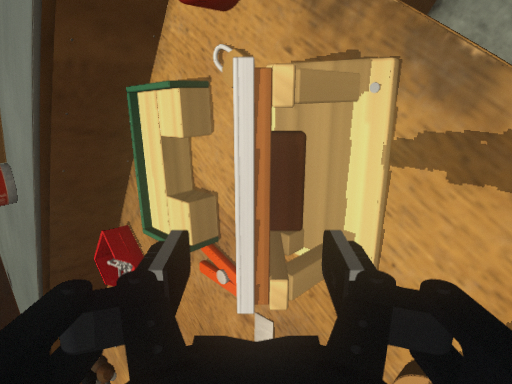

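Wrist view: white cover edge at px x≈244, the rack floor (brown) to its right at 262, the dark bar at (290,180), with fingers either side. The fit agrees within 1–2 mm, so I go in and pinch.

Call:
{"name": "jog_arm", "arguments": {
  "targets": [
    [[0,-0.1,1.5],[0,0,0],70],
    [[0,-0.1,3],[0,0,0],70],
    [[0,-0.1,4.2],[0,0,0],70],
    [[0,-0.1,4.2],[0,0,0],45],
    [[0,-0.1,4.2],[0,0,0],25],
    [[0,-0.1,4.2],[0,0,0],0],
    [[0,-0.1,4.2],[0,0,0],0],
    [[0,-0.1,4.2],[0,0,0],0]
  ]
}}

```text
time: 3.28
tool_pos: [0.4726, 0.1086, 0.0913]
tool_rot: [-0.382, 0.924, 0.018, -0.005]
contact_force: [-0.0, -6.2, 3.8]
gripper_width: 0.27
grasp_force: 60.2
```

Call:
{"name": "jog_arm", "arguments": {
  "targets": [
    [[0,-0.4,-0.4],[0,0,0],0],
    [[0,-1.1,-1.1],[0,0,0],0],
    [[0,-1.9,-1.9],[0,0,0],0],
    [[0,-2.8,-2.8],[0,0,0],0],
    [[0,-3.7,-3.7],[0,0,0],0],
    [[0,-4.5,-4.5],[0,0,0],0],
    [[0,-5,-5],[0,0,0],0],
    [[0,-5.2,-5.2],[0,0,0],0]
  ]
}}

```text
time: 4.28
tool_pos: [0.4708, 0.11, 0.2744]
tool_rot: [-0.382, 0.924, 0.018, -0.007]
contact_force: [-0.0, -0.3, -5.5]
gripper_width: 0.27
grasp_force: 59.2
```

Run:
```python
from h import *
s=state(); print(s['joint_pos'],s['tool_pos'],s['gripper_width'])
im,_=cloud('wrist'); cv2.imwrite('pics/w2.png',im[...,::-1])
```

```text
[-0.33370093 -0.26301793  1.96985378  0.72965561  1.72925825  1.20683265] [0.47083919 0.1100342  0.27435748] 0.2702792320191203
```

View pics/w2.png

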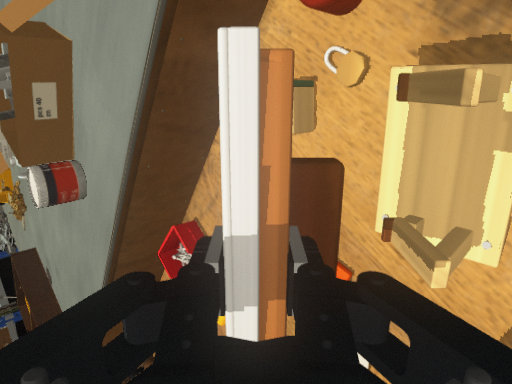

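Wrist view: cover and rack are pinched shut together (px x 220–295) and clear of the easel. I roll about the tool axis.

Call:
{"name": "jog_arm", "arguments": {
  "targets": [
    [[0,0,0],[0,0,-0.5],0],
    [[0,0,0],[0,0,-1.4],0],
    [[0,0,0],[0,0,-2.6],0],
    [[0,0,0],[0,0,-3.8],0],
    [[0,0,0],[0,0,-5.0],0],
    [[0,0,0],[0,0,-6.2],0],
    [[0,0,0],[0,0,-7.4],0],
    [[0,0,0],[0,0,-8.6],0]
  ]
}}

```text
time: 5.32
tool_pos: [0.4702, 0.1102, 0.2719]
tool_rot: [-0.32, 0.751, 0.538, 0.21]
contact_force: [1.2, -0.0, -4.2]
gripper_width: 0.269
grasp_force: 59.2
```

Call:
{"name": "jog_arm", "arguments": {
  "targets": [
    [[0,0,0],[0,0,-1.2],0],
    [[0,0,0],[0,0,-2.4],0],
    [[0,0,0],[0,0,-3.6],0],
    [[0,0,0],[0,0,-4.8],0],
    [[0,0,0],[0,0,-6.0],0],
    [[0,0,0],[0,0,-7.2],0],
    [[0,0,0],[0,0,-8.3],0],
    [[0,0,0],[0,0,-9.2],0]
  ]
}}

```text
time: 6.32
tool_pos: [0.4701, 0.1102, 0.2719]
tool_rot: [-0.131, 0.28, 0.881, 0.36]
contact_force: [0.3, 0.4, -5.0]
gripper_width: 0.272
grasp_force: 59.3
```

Run:
```python
from h import *
s=state(); r=Rt(s).as_matrix(); print(s['joint_pos'],s['tool_pos'],s['gripper_width'],s['grasp_force'])
# target: tool z = tray +x pitched down al, tool y mostly up
yaw=np.radians(-5+0); 
for n in ('top','scene'):pass
for al in (22,25,30):
    a=np.radians(al); h=np.array([np.cos(np.radians(95)),np.sin(np.radians(95)),0]); z=h*np.cos(a)-np.array([0,0,np.sin(a)])
    print(al); go([.43,.24,.24],axes(z,[0,0,1]),s)
```

```text
[-0.33371653 -0.26048311  1.97243588  0.72933781  1.72869205 -1.28324465] [0.47012608 0.11022305 0.27188464] 0.272172400595062 59.291449785232544
22
shift [2.82 1.38 4.62] turn [-2.68  1.21 -4.82] rows>= 4.2
25
shift [2.82 1.38 4.62] turn [-2.32  1.08 -4.84] rows>= 4.1
30
shift [2.82 1.38 4.62] turn [-1.72  0.87 -4.87] rows>= 3.9
```

```bash
cat >> h.py <<'E'
hh=np.array([np.cos(np.radians(94.9)),np.sin(np.radians(94.9)),0]); UP=np.array([0,0,1.]); T0=np.array([.434,.3225,0])
lat=np.array([hh[1],-hh[0],0])
def tilt(al): 
    a=np.radians(al); return axes(hh*np.cos(a)-UP*np.sin(a),UP)
def lay(al,dz=0):
    a=np.radians(al); s=.041-.061*np.cos(a)+.012*np.sin(a); z=.045+.061*np.sin(a)+.012*np.cos(a)
    return T0+s*hh-.002*lat+UP*(z+dz)
E
python3 - <<'E'
from h import *
go(lay(22,.08),tilt(22)); print(lay(22,.08))
E
```

```text
shift [2.46 1.3  8.92] turn [-2.68  1.2  -4.81] rows>= 4.2
[0.43295227 0.31130666 0.15897721]
```

Call:
{"name": "jog_arm", "arguments": {
  "targets": [
    [[0.3,0.1,1],[-0.3,0.1,-0.6],0],
    [[0.7,0.3,2.5],[-0.8,0.4,-1.5],0],
    [[1.1,0.6,4],[-1.3,0.6,-2.4],0],
    [[1.5,0.8,5.5],[-1.8,0.8,-3.3],0],
    [[2,1,7],[-2.3,1,-4.1],0],
    [[2.3,1.2,8.3],[-2.6,1.2,-4.7],0],
    [[2.46,1.3,8.9],[-2.68,1.2,-4.8],0],
    [[2.46,1.3,8.9],[-2.68,1.2,-4.8],0]
  ]
}}

```text
time: 7.32
tool_pos: [0.4332, 0.3113, 0.1599]
tool_rot: [-0.025, -0.033, 0.829, 0.558]
contact_force: [-0.7, -0.6, -3.9]
gripper_width: 0.272
grasp_force: 59.8
```

Run:
```python
from h import *
s=state(); print(s['joint_pos'],s['tool_pos'],lay(22,.08)); go(lay(22,.015),tilt(22),s); go(lay(22,0),tilt(22),s)
im,P=cloud('scene'); cv2.imwrite('pics/s3.png',cv2.resize(im[120:330,130:430,::-1],None,fx=2.5,fy=2.5))
imt,P=cloud('top'); 
b,g,r=[imt[...,i].astype(int) for i in (2,1,0)]
```

```text
[-0.04616334 -0.04447262  2.16233834  1.17479397  1.47815745 -2.11993906] [0.43321513 0.31130397 0.1598514 ] [0.43295227 0.31130666 0.15897721]
shift [-0.   -2.44  0.99] turn [-0.01  0.01 -0.04] rows>= 1.1
shift [-0.   -3.    1.22] turn [-0.01  0.01 -0.04] rows>= 1.3
```

View pics/s3.png

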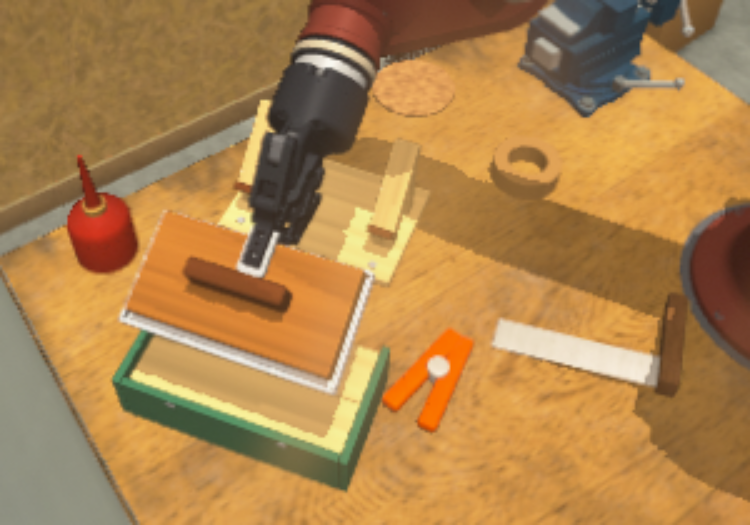

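The view shows the upside-down rack over its cover, held above the tray at a slight tilt; the gripper is between the easel's cheeks. I lower it.

Call:
{"name": "jog_arm", "arguments": {
  "targets": [
    [[0,-0.6,0.25],[0,0,0],0],
    [[0,-1.4,0.57],[0,0,0],0],
    [[0,-2.1,0.85],[0,0,0],0],
    [[0,-2.5,1.02],[0,0,0],0],
    [[0,-2.7,1.1],[0,0,0],0],
    [[0,-2.8,1.14],[0,0,0],0]
  ]
}}

```text
time: 8.18
tool_pos: [0.4346, 0.3109, 0.0856]
tool_rot: [-0.023, -0.034, 0.829, 0.558]
contact_force: [-0.6, 0.8, -3.4]
gripper_width: 0.27
grasp_force: 59.8
```

Call:
{"name": "jog_arm", "arguments": {
  "targets": [
    [[0,-0.1,0.04],[0,0,0],0],
    [[0,-0.19,0.08],[0,0,0],0],
    [[0,-0.28,0.11],[0,0,0],0]
  ]
}}

```text
time: 8.55
tool_pos: [0.4345, 0.3111, 0.0791]
tool_rot: [-0.023, -0.034, 0.828, 0.559]
contact_force: [-1.4, -4.7, 3.7]
gripper_width: 0.271
grasp_force: 60.9
```

Call:
{"name": "jog_arm", "arguments": {
  "targets": [
    [[0,0,0],[0,0,0],32],
    [[0,0,0],[0,0,0],38],
    [[0,0,0],[0,0,0],45],
    [[0,0,0],[0,0,0],52],
    [[0,0,0],[0,0,0],60],
    [[0,0,0],[0,0,0],60]
  ]
}}

```text
time: 9.3
tool_pos: [0.4342, 0.311, 0.0781]
tool_rot: [-0.023, -0.034, 0.829, 0.558]
contact_force: [-0.2, -0.5, -2.7]
gripper_width: 0.601
grasp_force: 1.0
```

Run:
```python
from h import *
im,P=cloud('scene'); cv2.imwrite('pics/s4.png',cv2.resize(im[150:320,160:320,::-1],None,fx=3.5,fy=3.5))
```

```text
(no output)
```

View pics/s4.png

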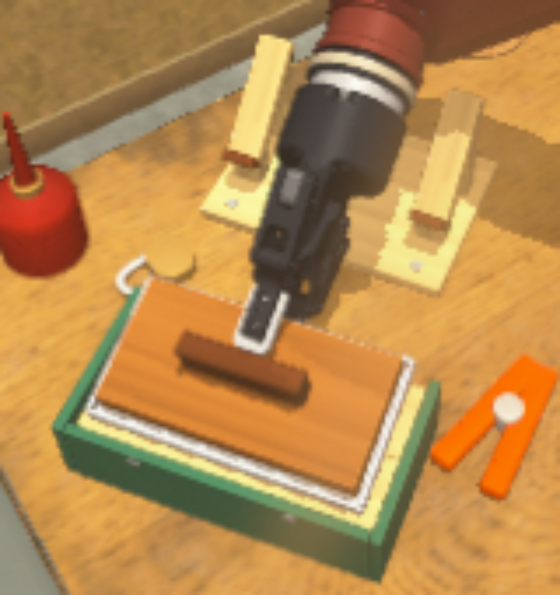

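The cover is still closed on the rack, resting on the tray floor and the lower finger. I open fully while lowering.

Call:
{"name": "jog_arm", "arguments": {
  "targets": [
    [[0,-0.05,0.0],[0,0,0],70],
    [[0,-0.1,0.0],[0,0,0],80],
    [[0,-0.15,0.0],[0,0,0],90],
    [[0,-0.2,0.0],[0,0,0],100],
    [[0,-0.3,0.0],[0,0,0],100],
    [[0,-0.4,0.0],[0,0,0],100]
  ]
}}

```text
time: 10.1
tool_pos: [0.4348, 0.3072, 0.0689]
tool_rot: [-0.023, -0.034, 0.829, 0.558]
contact_force: [0.2, 0.9, 0.3]
gripper_width: 1.0
grasp_force: 0.0
```

```bash
cat >> h.py <<'E'
def rackpose():
    im,P=cloud('top'); r,g,b=[im[...,i].astype(int) for i in range(3)]
    x,y,z=P[...,0],P[...,1],P[...,2]
    m=(abs(x-.434)<.13)&(abs(y-.32)<.08)&(r>g+30)&(r-b>50)&(z>.05)&(z<.12)
    Q=P[m]; 
    for _ in range(4):
        c=Q.mean(0); n=np.linalg.svd(Q-c,full_matrices=False)[2][2]; n*=np.sign(n[2]); Q=Q[abs((Q-c)@n)<.004]
    print('rack floor n',n.round(3),'tilt',np.degrees(np.arccos(n[2])).round(1),'z',c[2].round(4),cv2.minAreaRect(Q[:,:2].astype(np.float32)),len(Q))
E
python3 - <<'E'
from h import *
rackpose()
E
```

```text
rack floor n [-0. -0.  1.] tilt 0.0 z 0.0701 ((0.43769019842147827, 0.3138499855995178), (0.16719365119934082, 0.08338511735200882), 4.35287618637085) 1769
```

Flat at the right height, about -7 mm/2 mm in the tray. I withdraw.

Call:
{"name": "jog_arm", "arguments": {
  "targets": [
    [[0,0,-0.6],[0,0,0],100],
    [[0,0,-1.4],[0,0,0],100],
    [[0,0,-2.2],[0,0,0],100],
    [[0,0.2,-2.6],[0,0,0],100],
    [[0,1.5,-3.2],[0,0,0],100],
    [[0,3.3,-3.9],[0,0,0],100],
    [[0,5.2,-4.7],[0,0,0],100],
    [[0,6,-5],[0,0,0],100]
  ]
}}

```text
time: 11.15
tool_pos: [0.4403, 0.2477, 0.2586]
tool_rot: [-0.021, -0.035, 0.829, 0.558]
contact_force: [0.2, -0.4, -1.1]
gripper_width: 1.002
grasp_force: 0.0
```

Run:
```python
from h import *
rackpose(); s=state(); print(s['joint_pos'],s['tool_pos'])
# bar: z>.085
im,P=cloud('top'); Q=P[(abs(P[...,0]-.434)<.08)&(abs(P[...,1]-.315)<.05)&(P[...,2]>.085)&(P[...,2]<.11)]
print('bar',cv2.minAreaRect(Q[:,:2].astype(np.float32)),np.median(Q,axis=0),len(Q))
for sg in (1,-1):
  rot=axes([0,0,-1],sg*hh); print(sg,[wrist(rot,a,1.9) for a in (.3,.5)],[wrist(RZ(np.radians(56))*rot,a,1.9) for a in (-.3,-.4)])
  go([.4365,.3150,.20],rot,s)
```

```text
rack floor n [-0.002 -0.001  1.   ] tilt 0.1 z 0.0704 ((0.43746593594551086, 0.3139333724975586), (0.16714738309383392, 0.08323942869901657), 4.632050514221191) 1497
[-0.18395037 -0.21221543  2.11497679  1.11896783  1.67628699 -1.98712156] [0.4409902  0.24777103 0.26045433]
bar ((0.4379351735115051, 0.3143445551395416), (0.07746819406747818, 0.017180873081088066), 4.793721675872803) [0.43680588 0.31268863 0.09729015] 258
1 [array([ 0.  ,  1.24, -1.36]), array([ 0.  ,  1.24, -1.16])] [array([ 0.  ,  1.24, -2.93]), array([ 0.  ,  1.24, -3.03])]
shift [-0.02 -1.23  3.41] turn [8.49 0.06 0.01] rows>= 6.3
-1 [array([-0.  ,  1.24,  1.79]), array([-0.  ,  1.24,  1.99])] [array([-0.  ,  1.24,  0.21]), array([-0.  ,  1.24,  0.11])]
shift [-0.02 -1.23  3.41] turn [ -0.09  12.56 -18.65] rows>= 16.8
```

Call:
{"name": "jog_arm", "arguments": {
  "targets": [
    [[0,0.2,0.5],[1,0,0],80],
    [[0,0.2,1],[2.2,0,0],70],
    [[0,0,1.5],[3.5,0,0],60],
    [[0,-0.3,2],[4.8,0,0],60],
    [[0,-0.6,2.5],[6.1,0,0],60],
    [[0,-1,3],[7.3,0.05,0],60],
    [[0,-1.23,3.4],[8.49,0.06,0],60],
    [[0,-1.23,3.4],[8.49,0.06,0],60]
  ]
}}

```text
time: 12.25
tool_pos: [0.4322, 0.3165, 0.1916]
tool_rot: [-0.006, -0.046, 0.999, -0.001]
contact_force: [-0.3, 0.4, -0.8]
gripper_width: 0.6
grasp_force: 0.0
```

Run:
```python
from h import *
s=state(); print(s['joint_pos'],s['tool_pos'])
rot=axes([0,0,-1],hh); go([.4365,.3152,.0745],rot,s)
im,P=cloud('wrist'); Q=P[(abs(P[...,0]-.434)<.08)&(abs(P[...,1]-.315)<.05)&(P[...,2]>.085)&(P[...,2]<.11)]
print('bar',cv2.minAreaRect(Q[:,:2].astype(np.float32)),np.median(Q,axis=0),len(Q))
```

```text
[ 0.49120407 -0.12650153  1.8543318   0.00358765  1.42553561 -1.17149282] [0.43217028 0.31645792 0.1916096 ]
shift [-0.23 -0.06  4.68] turn [-0.01 -0.09  0.04] rows>= 1.9
bar ((0.4361423850059509, 0.3152163326740265), (0.07870887219905853, 0.015753543004393578), 4.785415172576904) [0.43280109 0.31490718 0.09707769] 2207
```

Call:
{"name": "jog_arm", "arguments": {
  "targets": [
    [[-0.2,-0.06,1.5],[0,-0.09,0.04],55],
    [[-0.2,-0.06,3],[0,-0.09,0.04],50],
    [[-0.2,-0.06,4.2],[0,-0.09,0.04],45],
    [[-0.2,-0.06,4.65],[0,-0.09,0.04],45],
    [[-0.2,-0.06,4.65],[0,-0.09,0.04],28],
    [[-0.2,-0.06,4.65],[0,-0.09,0.04],0],
    [[-0.2,-0.06,4.65],[0,-0.09,0.04],0],
    [[-0.2,-0.06,4.65],[0,-0.09,0.04],0]
  ]
}}

```text
time: 13.3
tool_pos: [0.4389, 0.3141, 0.0791]
tool_rot: [0.003, -0.04, 0.999, 0.001]
contact_force: [1.0, -0.2, 2.0]
gripper_width: 0.169
grasp_force: 60.6
```

Call:
{"name": "jog_arm", "arguments": {
  "targets": [
    [[0,0,-0.2],[0,0,0],0],
    [[0,0,-0.5],[0,0,0],0],
    [[0,0,-0.9],[0,0,0],0],
    [[0,0,-1.4],[0,0,0],0],
    [[0,0,-2.2],[0,0,0],0],
    [[0,0,-3.2],[0,0,0],0],
    [[0,0,-4.5],[0,0,0],0],
    [[0,0,-6],[0,0,0],0]
  ]
}}

```text
time: 14.3
tool_pos: [0.4372, 0.3136, 0.2299]
tool_rot: [0.003, -0.04, 0.999, 0.0]
contact_force: [0.8, 0.0, -1.3]
gripper_width: 0.169
grasp_force: 60.2
```

Run:
```python
from h import *
s=state(); print(s['joint_pos'],s['tool_pos'],s['gripper_width'])
im,P=cloud('scene'); cv2.imwrite('pics/s5.png',cv2.resize(im[130:320,140:340,::-1],None,fx=3,fy=3))
go([.46,-.113,.25],RZ(np.radians(-125))*Rt(s),s)
```

```text
[ 4.84648596e-01 -1.58516825e-01  1.81856020e+00 -1.63628093e-03
  1.47675367e+00 -1.16676412e+00] [0.43723911 0.31356366 0.22987892] 0.16902865249647922
shift [  0.47 -17.08  -0.81] turn [ 8.000e-02 -1.000e-02  1.562e+01] rows>= 11.7
```

View pics/s5.png

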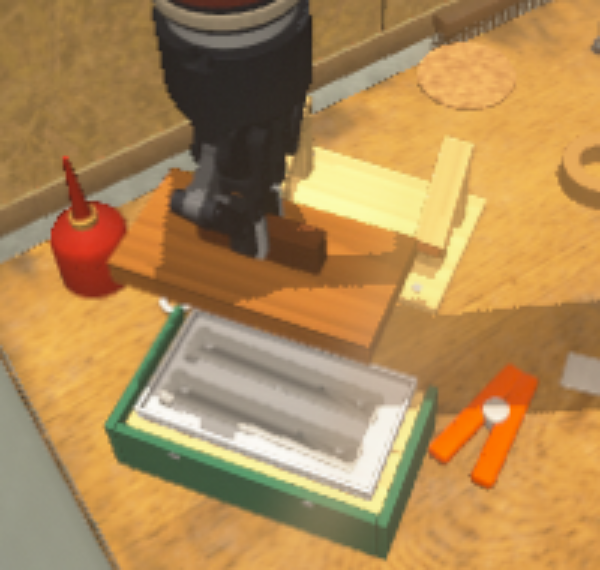

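Both hinges lie in the cover, and the rack is lifted clear. I swing over to the mat.

Call:
{"name": "jog_arm", "arguments": {
  "targets": [
    [[0,-0.7,-0.4],[0,0,0.6],0],
    [[0.1,-2,-0.8],[0,0,1.7],0],
    [[0.1,-3.5,-0.8],[0,0,2.9],0],
    [[0.2,-5,-0.8],[0,0,4.1],0],
    [[0.2,-6.5,-0.8],[0,0,5.3],0],
    [[0.3,-8,-0.8],[0,0,6.5],0],
    [[0.3,-9.5,-0.8],[0,0,7.7],0],
    [[0.3,-11,-0.8],[0,0,8.9],0]
  ]
}}

```text
time: 15.35
tool_pos: [0.4521, 0.0378, 0.2487]
tool_rot: [0.003, 0.551, 0.834, 0.002]
contact_force: [0.2, 0.6, -2.8]
gripper_width: 0.171
grasp_force: 60.2
```

Run:
```python
from h import *
s=state(); print(s['joint_pos'],s['tool_pos'])
d=np.array([-np.sin(np.radians(60)),np.cos(np.radians(60)),0])
go([.459,-.114,.20],axes([0,0,-1],-d),s)
# mat centre: cork texture height 4mm -> colour distance from bench
im,P=cloud('top'); cv2.imwrite('pics/t6.png',cv2.resize(im[150:300,300:480,::-1],None,fx=4,fy=4,interpolation=cv2.INTER_CUBIC)); np.save('pics/t6.npy',P)
```

```text
[-8.15562323e-02 -3.91895923e-01  1.97606688e+00  1.17270145e-03
  1.55102995e+00 -4.85091132e-01] [0.45207631 0.03782465 0.24873068]
shift [-5.69 -2.14  1.95] turn [ 0.05 -0.01  6.64] rows>= 5.0
```

View pics/t6.png

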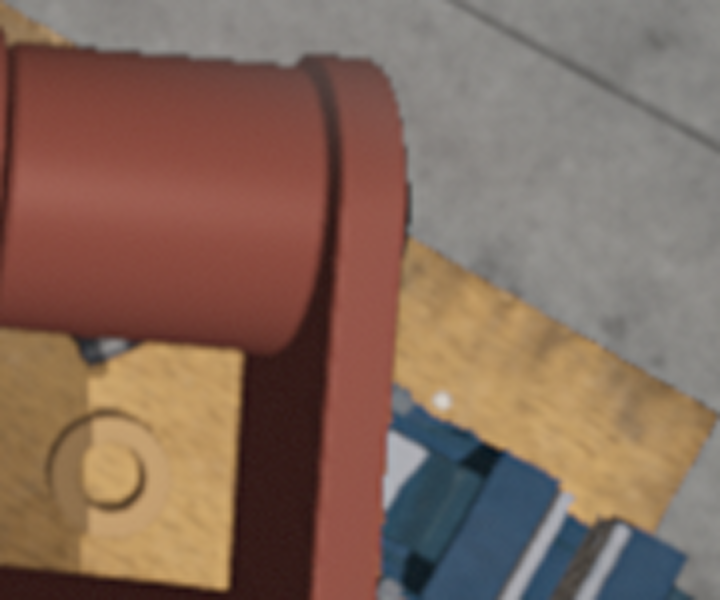

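The arm hides the mat in this view, so I use the earlier estimate, (0.458, -0.1145) m.

Call:
{"name": "jog_arm", "arguments": {
  "targets": [
    [[-0.7,-0.3,0],[0,0,0.9],0],
    [[-1.7,-0.6,0],[0,0,2],0],
    [[-2.8,-1.1,0],[0,0,3.2],0],
    [[-3.9,-1.5,0.3],[0,0,4.4],0],
    [[-4.9,-1.9,0.9],[0,0,5.5],0],
    [[-5.6,-2.1,1.5],[0,0,6.4],0],
    [[-5.8,-2.15,1.9],[0.05,0,6.64],0],
    [[-5.8,-2.15,1.9],[0.05,0,6.64],0]
  ]
}}

```text
time: 16.4
tool_pos: [0.4603, -0.115, 0.1997]
tool_rot: [-0.002, 0.864, 0.503, -0.001]
contact_force: [0.3, 0.0, -2.2]
gripper_width: 0.17
grasp_force: 60.2
```

Run:
```python
from h import *
s=state(); print(s['joint_pos'],s['tool_pos'])
d=np.array([-np.sin(np.radians(60)),np.cos(np.radians(60)),0])
go([.4566,-.117,.034],axes([0,0,-1],-d),s)
im,P=cloud('wrist'); cv2.imwrite('pics/w7.png',im[...,::-1]); np.save('pics/w7.npy',P)
b,g,r=[im[...,i].astype(int) for i in (2,1,0)]
# vice nearness to rack footprint
m=np.array([.458,-.1145]);dd=np.array([.5,.866]);ww=np.array([-.866,.5])
Q=P[(P[...,2]>.02)&(P[...,2]<.145)]; L=(Q[:,:2]-m)@dd;W=(Q[:,:2]-m)@ww
k=(abs(L)<.1)&(abs(W)<.06); print(k.sum(),np.c_[L[k],W[k],Q[k,2]][::max(1,k.sum()//8)].round(3))
```

```text
[-4.02202293e-01 -2.97036274e-01  1.98539413e+00  6.27384265e-04
  1.45713914e+00  1.14654188e-01] [ 0.46029421 -0.11498142  0.19965416]
shift [-0.14 -0.06  6.63] turn [-0.03 -0.    0.05] rows>= 2.7
0 []
```

View pics/w7.png

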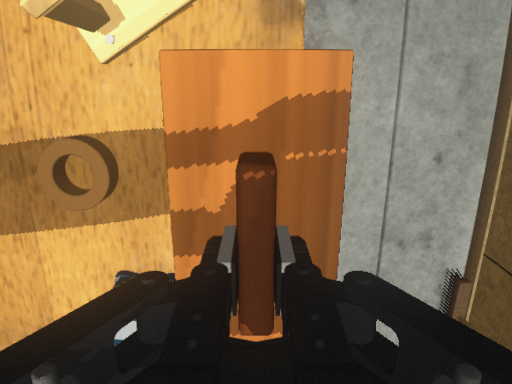

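The wrist view shows the rack over the mat, clear of the easel (top left) and vice (lower left). I lower it.

Call:
{"name": "jog_arm", "arguments": {
  "targets": [
    [[-0.1,-0.06,1.5],[0,0,0],0],
    [[-0.14,-0.06,3.2],[0,0,0],0],
    [[-0.14,-0.06,4.7],[0,0,0],0],
    [[-0.14,-0.06,5.6],[0,0,0],0],
    [[-0.14,-0.06,6.1],[0,0,0],0],
    [[-0.14,-0.06,6.3],[0,0,0],0],
    [[-0.14,-0.06,6.4],[0,0,0],0],
    [[-0.14,-0.06,6.4],[0,0,0],0]
  ]
}}

```text
time: 17.45
tool_pos: [0.458, -0.1177, 0.0412]
tool_rot: [-0.0, 0.865, 0.502, -0.0]
contact_force: [0.8, -0.1, -2.6]
gripper_width: 0.171
grasp_force: 60.1
```

Call:
{"name": "jog_arm", "arguments": {
  "targets": [
    [[0,0,0.1],[0,0,0],0],
    [[0,0,0.17],[0,0,0],0],
    [[0,0,0.24],[0,0,0],0],
    [[0,0,0.24],[0,0,0],0]
  ]
}}

```text
time: 17.95
tool_pos: [0.4574, -0.1175, 0.0343]
tool_rot: [-0.001, 0.865, 0.502, -0.001]
contact_force: [0.0, -0.5, -1.9]
gripper_width: 0.173
grasp_force: 60.3
```

Call:
{"name": "jog_arm", "arguments": {
  "targets": [
    [[0,0,0.05],[0,0,0],0],
    [[0,0,0.1],[0,0,0],0],
    [[0,0,0.1],[0,0,0],0]
  ]
}}

```text
time: 18.32
tool_pos: [0.4575, -0.1174, 0.034]
tool_rot: [-0.002, 0.865, 0.502, -0.001]
contact_force: [-8.4, 4.0, 14.3]
gripper_width: 0.169
grasp_force: 62.6
```

Contact, so it is down. I release with moderate opening and rise.

Call:
{"name": "jog_arm", "arguments": {
  "targets": [
    [[0,0,-0.05],[0,0,0],17],
    [[0,0,-0.05],[0,0,0],30],
    [[0,0,-0.05],[0,0,0],50],
    [[0,0,-0.1],[0,0,0],55],
    [[0,0,-1],[0,0,0],55],
    [[0,0,-3],[0,0,0],55],
    [[0,0,-5],[0,0,0],55],
    [[0,0,-6.5],[0,0,0],55]
  ]
}}

```text
time: 19.32
tool_pos: [0.4581, -0.1179, 0.1968]
tool_rot: [0.0, 0.865, 0.502, 0.0]
contact_force: [-0.2, 0.1, -0.0]
gripper_width: 0.553
grasp_force: 0.0
```

Run:
```python
from h import *
im,P=cloud('wrist'); r,g,b=[im[...,i].astype(int) for i in range(3)]
s=state(); print(s['tool_pos'],s['contact_force'])
Q=P[(np.hypot(P[...,0]-.458,P[...,1]+.1145)<.1)&(P[...,2]>.017)&(P[...,2]<.033)]
c=Q.mean(0); n=np.linalg.svd(Q-c,full_matrices=False)[2][2]
print('rack',cv2.minAreaRect(Q[:,:2].astype(np.float32)),np.median(Q[:,2]),n,len(Q))
B=P[(np.hypot(P[...,0]-.458,P[...,1]+.1145)<.07)&(P[...,2]>.045)&(P[...,2]<.06)]
print('bar',cv2.minAreaRect(B[:,:2].astype(np.float32)),len(B))
im2,P2=cloud('scene'); cv2.imwrite('pics/s8.png',cv2.resize(im2[130:320,160:360,::-1],None,fx=3,fy=3))
```

```text
[ 0.46060918 -0.1189294   0.20238806] [ 2.72278682 -1.45545258  3.24211982]
rack ((0.4584987163543701, -0.11515748500823975), (0.16846419870853424, 0.08440423756837845), 60.207881927490234) 0.024459280995443977 [ 5.62947617e-04 -4.54590914e-04  9.99999738e-01] 13513
bar ((0.4585829973220825, -0.1152837872505188), (0.07934710383415222, 0.015559659339487553), 59.84227752685547) 1599
```

View pics/s8.png

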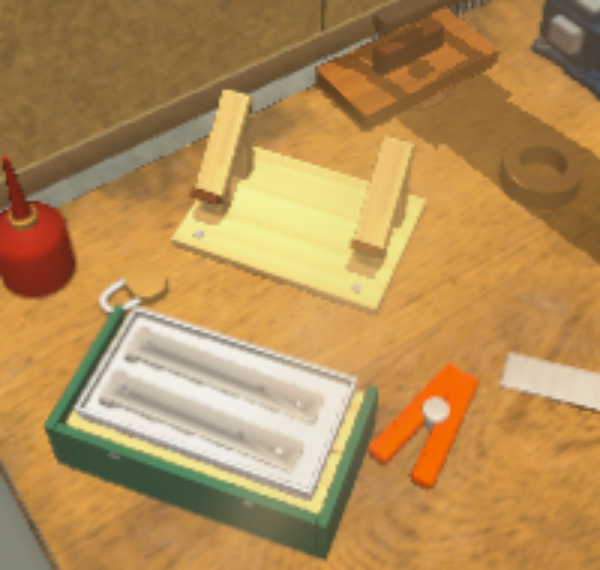

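The rack lies on the mat, level at 24.5 mm and within a few mm of centre; both hinges are in the cover in the tray, and nothing else has moved. I hand it in.

```bash
python3 -c "
from plant import *
print(job_done())"
```

```text
the job is handed in; nothing more can be done
None
```

The job is handed in, but `job_done()` gave no verdict: in the last images both hinges lie backs up in the cover in the tray, the rack sits upside down within a few mm of the cork mat's centre, and the other things look unmoved (about 19 s of the 72 s used).

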